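# Fit the adapter plate into the bench mixer under its lip

### The job

Fit the blue tube adapter plate into the empty nest of the white bench mixer: hold it by its orange handle, tilt it so that one of its short ends (either one) goes down under the steel lip facing the console, then lower the other end in front of the console, keeping hold until the plate is level, so that it lies flat on the nest floor. Let go and leave the clear bottle and the white squeeze bottle standing where they are.

Things in the scene. Friction and masses are not known exactly. Their poses are not given: they have to be found in the camera images.
- adapter: Loose blue adapter plate, 0.18 to 0.35 kg, 100 (x) x 84 (y) x 10 mm, with two rows of black tube holes and an orange bar handle over its middle. Origin: centre of the plate's underside; z up when flat. It starts flat on the bench. It is alike end for end: either short end may go under the lip.
- handle (a point): Middle of the orange bar handle, 39 mm above the plate's underside; axes as the plate's. The bar runs along x, 70 mm long, 12 mm thick (y), from 28 to 50 mm above the plate's underside, on two posts at x = -30 and +30 mm. Grip it across its 12 mm thickness.
- mixer: White bench mixer, fixed, 164 x 116 mm. Origin: on the bench under the centre of its nest; x points from the lip (on the robot's left) to the console (on its right), z up. Side walls stand 12 mm above the nest floor. To get one end under the lip while the other clears the console the plate must be tilted about 22 to 35 degrees; 29 is comfortable.
- nest (a point): Centre of the nest floor, 30 mm above the mixer's origin, axes as the mixer's. The nest is a rectangular cavity 108 mm along x (-54 to +54 mm) by 92 mm along y (-46 to +46 mm). The plate's origin lies here when it is fitted.
- lip_edge (a point): Middle of the lower inner edge of the steel lip, at x = -41 mm, 22 mm above the nest floor. The lip overhangs the nest by 13 mm from the wall it stands on (x = -54 mm), over the whole width, and is 5 mm thick.
- console_edge (a point): Middle of the console's upper edge beside the nest, at x = +54 mm, 50 mm above the nest floor. The console closes the far end of the nest and runs on to x = +98 mm; a knob on it is 10 mm higher, at y = -32 mm.
- end_a (a point): Middle of the lower edge of the plate's short end at its own x = -50 mm
- end_b (a point): Middle of the lower edge of the plate's short end at its own x = +50 mm
- clear_bottle: Loose clear bottle with blue cap, 56 mm across, 104 mm tall, standing behind the work. Origin: centre of its underside. Leave it alone.
- squeeze_bottle: Loose white squeeze bottle, 41 mm across, 83 mm tall, standing behind the work. Origin: centre of its underside. Leave it alone.

How it is judged:
By the outcome, as a careful person would: the job done as asked, in the order asked, and still so for the second after the job is handed in, with the robot touching nothing.
It also fails if it takes over 48 s, if anything falls off the work surface, if the arm or the gripper's body presses on something with over 40 N, if the wrist force passes 120 N, or if a joint passes its speed limit or range.

### The arm

A 6-joint arm with a two-finger parallel gripper is mounted at the origin on a cart in front of the work surface, level with it; the furniture and walls round the work are solid. World frame = base frame: x ahead of the robot, y to its left, z up, the work surface at z = 0. Lengths are in m, angles in rad, forces in N, time in s.
With the tool pointing down it reaches from about 0.35 to 0.8 m from the base axis. Payload 7.3 kg.
Tool frame: the origin (TCP) lies between the finger pads; the fingertips stand 25 mm ahead of it and the grasp point (between the pads) lies 6 mm ahead of it (r.tip_extent is the distance from the TCP to the fingertips, in m); z points along the fingers, y is the direction in which the jaws open and shut (so a half turn about z gives the same grasp; the last joint's range is limited). The gripper opens to 85 mm and grips with 20 to 120 N. Pads are 22 mm wide; open, the fingers measure 114 mm over their backs; the gripper's body (76 mm by 85 mm) begins 54 mm behind the grasp point. The pads swing forward as they close: fully open they stand 13 mm farther back than shut.
Start: joints at [-1.442, 0.342, 1.524, -0, 1.275, -0.146], TCP at [0.142, -0.505, 0.256] pointing down, gripper open.
Joint ranges: [-2.53, 2.53], [-0.77, 2.02], [0.04, 2.7], [-1, 4.14], [0.28, 2.66], [-3.11, 3.11]. Speed limits (rad/s): [2.57, 2.57, 3.14, 3.14, 3.14, 3.14].

### API

Orientations are given as a unit quaternion [x, y, z, w].
In Python, from workcell import r, command_gripper, optics gives the robot as it stands. The module is installed in compiled form; this text tells all that it offers. Calls block until the motion is done:
- r.reach(position, orientation): joint-space move of the TCP to a pose.
- r.move_straight(position, orientation=None, speed=0.15, max_force=None): straight line of the TCP; orientation=None keeps the orientation; speed is the mean speed in m/s. With max_force (N) it stops when the force on the tool has changed by that much, and returns True; else False.
- r.movej(angles): joint-space move.
- command_gripper(opening, force=None): finger opening in m; force is the grip in N (None keeps the last); returns when the fingers have stopped.
- r.hold(seconds).
- r.solve_ik(position, orientation): joint angles nearest the present ones, or None.
- r.read_state(): the state.
- optics.get_image(name): name is "side" or "top" or "wrist"; returns (picture, depth): 400x640x3 uint8, red, green, blue; 400x640 float32, m along the optical axis (not along the pixel's ray), 0 where there is no reading.
- optics.camera_model(name): a dict with "K" (3x3 intrinsics, pixels), "R" (3x3) and "t" (3): a world point X has camera coordinates R X + t; the wrist camera has in their place "tool_from_camera" (4x4, takes a point from camera to tool coordinates, whose origin is the TCP and whose axes are the flange's). Camera axes: x right, y down, z forward; pixel columns grow to the right and rows downward; lengths in m; the calibration is good to about 2 mm. The wrist camera is an equidistant fisheye: a pixel r from the principal point sees the ray r / f radians off the axis. A picture is of the moment at which its call begins: read the wrist's pose just before it. camera_model takes no time and is no camera call.
A pose or a line that the arm cannot do raises r.PlanningError and nothing moves.
- r.finish_job(): hands the job in, once; it reports no verdict.
The state is a dict: "time_s": time; "joint_positions": joint angles; "dq": joint speeds; "tau": joint torques, N m; "eef_pos": TCP position; "eef_rot": TCP orientation; "contact_force": force on the tool from outside, world axes, zero at the start; "torque": the same for the moment, N m; "grip_width": finger opening in m.
Only numpy, scipy, OpenCV 4.12 (cv2) and the standard library are available. Lean on these libraries where they do the work, as an engineer would, in place of code of your own. Each camera call takes 0.05 s, during which the arm holds its last target.

## Working session

There is one attempt and no reset: what is moved stays moved. The work goes in short steps, each a Python script; the robot and the scene stay as the last script left them, time stands still between calls to the robot, and variables do not carry over. Pictures are saved under pics/ and viewed, and the job is handed in when it is done.

```bash
mkdir -p pics; python3 - <<'E'
from workcell import r, command_gripper, optics
import cv2, numpy as np
s=r.read_state(); print(s['time_s'],s['eef_pos'],s['eef_rot'],r.tip_extent)
for n in ("top","side"):
    p,d=optics.get_image(n); cv2.imwrite(f"pics/{n}0.png",p[:,:,::-1]); np.savez(f"{n}0.npz",p=p,d=d)
    m=optics.camera_model(n); print(n,m); np.savez(f"{n}_m.npz",**{k:np.array(v) for k,v in m.items()})
E
```

```text
0.0 [ 0.14242783 -0.50494311  0.25562243] [ 9.90573970e-01  1.36976747e-01  2.30059683e-06 -7.62060990e-04] 0.025
top {'K': array([[414.554609  ,   0.        , 318.61967501],
       [  0.        , 414.554609  , 198.21175235],
       [  0.        ,   0.        ,   1.        ]]), 'R': array([[ 0.01945161, -0.99977784,  0.00811806],
       [-0.9838673 , -0.02058505, -0.17771152],
       [ 0.17783915, -0.00453032, -0.98404914]]), 't': array([0.00383175, 0.63176314, 0.91662445])}
side {'K': array([[418.48328249,   0.        , 316.09667875],
       [  0.        , 418.48328249, 205.12502137],
       [  0.        ,   0.        ,   1.        ]]), 'R': array([[ 0.94198217, -0.33535991, -0.01425872],
       [-0.21249801, -0.56291908, -0.79872818],
       [ 0.25983491,  0.75541766, -0.60152305]]), 't': array([-0.59414358,  0.19900806,  0.71032611])}
```

View pics/top0.png

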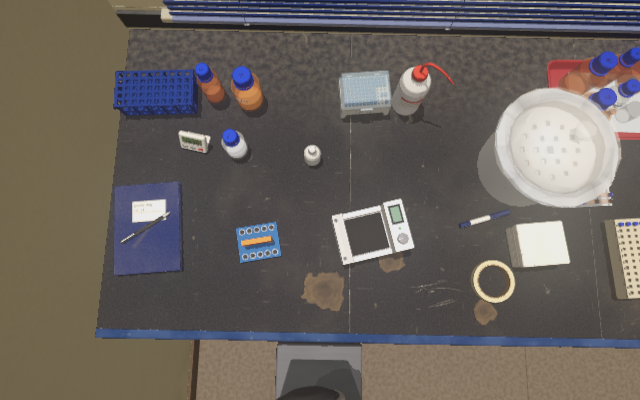

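View pics/side0.png

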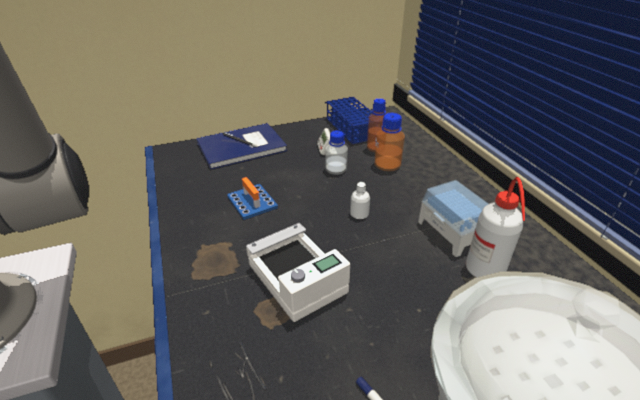

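The top view shows the adapter at about (258,242) with its orange handle running nearly horizontally. The mixer is centred near (370,233), with the lip at (342,239) and the console at (397,226). Next I'll take coarse poses from the depth images.

```bash
cat > h.py <<'E'
import numpy as np, cv2
from scipy.spatial.transform import Rotation as Rot
def load(n,i=0):
    z=np.load(f"{n}{i}.npz"); m=np.load(f"{n}_m.npz"); return z['p'],z['d'],m
def world(d,m):
    K,R,t=m['K'],m['R'],m['t']; v,u=np.mgrid[:d.shape[0],:d.shape[1]]
    c=np.stack([(u-K[0,2])/K[0,0]*d,(v-K[1,2])/K[1,1]*d,d],-1)
    return (c-t)@R
E
python3 - <<'E'
from h import *
for n,roiA,roiM in (("top",(230,215,290,270),(325,190,420,270)),("side",(222,170,285,222),(240,220,355,320))):
    p,d,m=load(n); W=world(d,m); hsv=cv2.cvtColor(p,cv2.COLOR_RGB2HSV)
    def sub(roi): 
        a,b,c,e=roi; return W[b:e,a:c].reshape(-1,3),hsv[b:e,a:c].reshape(-1,3),d[b:e,a:c].ravel()>0
    w,h,ok=sub(roiA)
    bl=ok&(h[:,0]>95)&(h[:,0]<120)&(h[:,1]>120)&(h[:,2]>90); o=ok&(h[:,0]<20)&(h[:,1]>150)&(h[:,2]>120)
    print(n,'blue',bl.sum(),np.median(w[bl],0),'orange',o.sum(),np.median(w[o],0))
    oo=w[o]; print('or z pct',np.percentile(oo[:,2],[5,50,95])); top=oo[oo[:,2]>0.045]
    for nm,q in(('bl',w[bl]),('or',top)):
        rect=cv2.minAreaRect((q[:,:2]*1000).astype(np.float32)); print(nm,rect)
    w,h,ok=sub(roiM); g=ok&(w[:,2]>0.02)&(w[:,2]<0.12)
    print('z hist',np.histogram(w[g][:,2],bins=np.arange(.02,.1,.004)))
    for lo,hi in((.036,.046),(.046,.062),(.07,.086),(.036,.086)):
        q=w[g&(w[:,2]>lo)&(w[:,2]<hi)]
        if len(q)>5: print(lo,hi,len(q),cv2.minAreaRect((q[:,:2]*1000).astype(np.float32)))
E
```

```text
top blue 726 [0.52524509 0.15845417 0.00994197] orange 58 [0.52677216 0.1651215  0.04955315]
or z pct [0.04588135 0.04955315 0.05211006]
bl ((530.4837036132812, 160.36358642578125), (85.16680908203125, 99.39777374267578), 11.201017379760742)
or ((529.8416137695312, 159.5660400390625), (10.77859878540039, 66.08802795410156), 10.675103187561035)
z hist (array([   6,  124, 1073,  341,   83,  313,   84,   21,  140,  408,   43,
         19,   22,   22,  325,  535,   32,   75,    6]), array([0.02 , 0.024, 0.028, 0.032, 0.036, 0.04 , 0.044, 0.048, 0.052,
       0.056, 0.06 , 0.064, 0.068, 0.072, 0.076, 0.08 , 0.084, 0.088,
       0.092, 0.096]))
0.036 0.046 463 ((554.6244506835938, -105.3309555053711), (116.08587646484375, 161.2826385498047), 14.309768676757812)
0.046 0.062 621 ((549.6920776367188, -85.67129516601562), (115.6527328491211, 121.15577697753906), 14.678984642028809)
0.07 0.086 921 ((570.0738525390625, -164.8272705078125), (116.18997955322266, 44.84276580810547), 14.650184631347656)
0.036 0.086 2043 ((555.1690063476562, -106.70352172851562), (116.4910659790039, 164.2496185302734
[... 451 characters left out ...]
      114,  115,  126,  514,  753,   29,  132,    0]), array([0.02 , 0.024, 0.028, 0.032, 0.036, 0.04 , 0.044, 0.048, 0.052,
       0.056, 0.06 , 0.064, 0.068, 0.072, 0.076, 0.08 , 0.084, 0.088,
       0.092, 0.096]))
0.036 0.046 879 ((556.1782836914062, -107.94410705566406), (116.22038269042969, 162.03907775878906), 14.182841300964355)
0.046 0.062 1079 ((555.0870361328125, -106.57701110839844), (115.78693389892578, 166.14315795898438), 13.667195320129395)
0.07 0.086 1460 ((570.7242431640625, -164.74205017089844), (116.45482635498047, 45.65330123901367), 14.858024597167969)
0.036 0.086 3659 ((555.7639770507812, -106.39836120605469), (116.2851333618164, 166.6863250732422), 14.351649284362793)
```

```bash
cat >> h.py <<'E'
def T(p,R): M=np.eye(4); M[:3,3]=p; M[:3,:3]=R; return M
PL0=T([.5303,.1602,0],Rot.from_euler('z',-79.2,degrees=True).as_matrix())
MX=T([.5514,-.0911,0.030],Rot.from_euler('z',-75.65,degrees=True).as_matrix())  # nest frame
# tool in plate frame: z=-n, y=s*yp
def tool_in_plate(s): return T([0,0,.045],np.array([[s,0,0],[0,s,0],[0,0,1]])@np.diag([1,-1,-1]))
def plate(pa,th,ya=0,M=MX):
    """plate pose, end_a lower edge at (pa x,z) mm in nest frame, tilt th deg with end_a down"""
    R=Rot.from_euler('y',-th,degrees=True).as_matrix()
    p=np.array([pa[0],ya,pa[1]])/1000+R@[.05,0,0]
    return M@T(p,R)
def tcp(P,G):
    A=P@G; return A[:3,3],Rot.from_matrix(A[:3,:3]).as_quat()
th=29;u=np.array([np.cos(np.radians(th)),np.sin(np.radians(th))])
def path():
    Q=[]
    for s in (150,110,0): Q.append((np.array([-44,2.5])+s*u,29.))
    for t in (24,19,14,9,4,0):
        c=np.cos(np.radians(t));sn=np.sin(np.radians(t))
        Q.append((np.array([-(100*c+10*sn)/2+10*sn,2.5]),float(t)))
    return Q
E
python3 - <<'E'
from h import *
from workcell import r
for s in(1,-1):
    G=tool_in_plate(s); print(s)
    for P in [T([0,0,.12],np.eye(3))@PL0,PL0]+[plate(a,t) for a,t in path()]:
        p,q=tcp(P,G); j=r.solve_ik(p,q); print(np.round(p,3),None if j is None else np.round(j,2))
E
```

```text
1
[0.53  0.16  0.165] None
[0.53  0.16  0.045] None
[ 0.578 -0.197  0.169] [-0.25  0.51  1.63 -0.61  0.84  3.01]
[ 0.57  -0.163  0.149] None
[ 0.546 -0.07   0.096] [-0.02  0.57  1.78 -0.72  0.78 -2.89]
[ 0.547 -0.075  0.094] [-0.07  0.56  1.76 -0.59  0.77 -3.05]
[ 0.548 -0.078  0.091] [-0.12  0.56  1.74 -0.45  0.77  3.09]
[ 0.549 -0.082  0.088] [-0.17  0.56  1.72 -0.32  0.78  2.94]
[ 0.55  -0.085  0.085] [-0.22  0.57  1.7  -0.19  0.81  2.8 ]
[ 0.551 -0.088  0.081] [-0.26  0.59  1.67 -0.08  0.85  2.68]
[ 0.551 -0.091  0.078] [-0.3   0.6   1.65 -0.    0.89  2.59]
-1
[0.53  0.16  0.165] [ 0.16  0.48  1.57 -0.    1.09 -0.03]
[0.53  0.16  0.045] [ 0.16  0.64  1.68 -0.    0.82 -0.03]
[ 0.578 -0.197  0.169] [-0.25  0.51  1.63 -0.61  0.84 -0.13]
[ 0.57  -0.163  0.149] [-0.19  0.52  1.68 -0.64  0.82 -0.03]
[ 0.546 -0.07   0.096] [-0.02  0.57  1.78 -0.72  0.78  0.25]
[ 0.547 -0.075  0.094] [-0.07  0.56  1.76 -0.59  0.77  0.1 ]
[ 0.548 -0.078  0.091] [-0.12  0.56  1.74 -0.45  0.77 -0.06]
[ 0.549 -0.082  0.088] [-0.17  0.56  1.72 -0.32  0.78 -0.2 ]
[ 0.55  -0.085  0.085] [-0.22  0.57  1.7  -0.19  0.81 -0.34]
[ 0.551 -0.088  0.081] [-0.26  0.59  1.67 -0.08  0.85 -0.46]
[ 0.551 -0.091  0.078] [-0.3   0.6   1.65 -0.    0.89 -0.55]
```

```bash
python3 - <<'E'
from h import *
from workcell import r, command_gripper, optics
G=tool_in_plate(-1)
p,q=tcp(PL0,G)
r.reach(p+[0,0,.12],q); command_gripper(.055)
P,_=optics.get_image("wrist"); cv2.imwrite("pics/w1.png",P[:,:,::-1])
print(r.move_straight(p,q,speed=.12,max_force=15))
print(command_gripper(0.0,force=60))
s=r.read_state(); print(s['time_s'],s['grip_width'],s['contact_force'],s['eef_pos']-p)
r.move_straight(p+[0,0,.14],q,speed=.15)
s=r.read_state(); print(s['time_s'],s['grip_width'],s['contact_force'],s['torque'],s['eef_pos']-p)
for n in("top","side","wrist"):
    P,d=optics.get_image(n); cv2.imwrite(f"pics/{n}2.png",P[:,:,::-1]); np.savez(f"{n}2.npz",p=P,d=d,pos=s['eef_pos'],rot=s['eef_rot'])
E
python3 -c "
import cv2,numpy as np
a=cv2.imread('pics/top2.png')[150:300,180:440];b=cv2.imread('pics/side2.png')[80:330,170:430]
cv2.imwrite('pics/c2.png',np.vstack([cv2.resize(a,(520,300)),cv2.resize(b,(300,290)) if 0 else cv2.copyMakeBorder(cv2.resize(b,(300,290)),0,0,0,220,0)]))"
```

```text
False
False
4.9 0.011033301634594808 [1.44427245 0.08253017 5.01031115] [0.00055115 0.00010035 0.0006328 ]
5.9833 0.011186376717444716 [ 0.01314989 -0.22467082 -2.1679564 ] [-0.00858673  0.03454213  0.05153512] [-6.58599891e-04 -1.25639732e-04  1.38879893e-01]
```

View pics/c2.png

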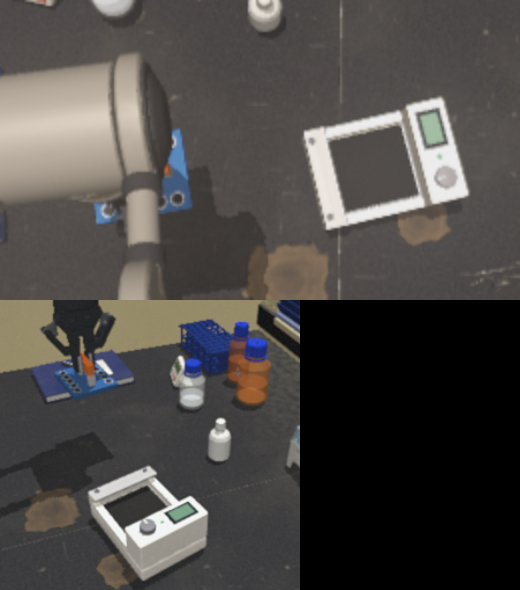

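View pics/wrist2.png

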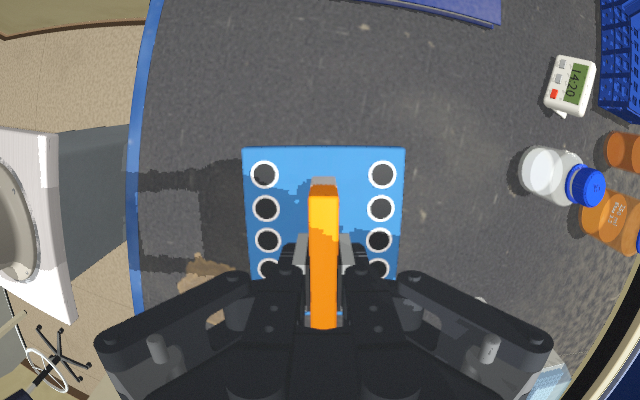

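The grip holds: the wrist view shows the plate level with the bar between the pads and the far end's corners at (243,148) and (404,148). I'll measure the plate's pose in the hand before going in.

```bash
python3 - <<'E'
from h import *
from workcell import optics
m=optics.camera_model("wrist"); K=m['K'];X=np.array(m['tool_from_camera'])
z=np.load("wrist2.npz");p,d=z['p'],z['d']
hsv=cv2.cvtColor(p,cv2.COLOR_RGB2HSV)
v,u=np.mgrid[:400,:640]; a=(u-K[0,2])/K[0,0];b=(v-K[1,2])/K[1,1];rr=np.hypot(a,b)+1e-9
k=np.tan(rr)/rr; c=np.stack([a*k*d,b*k*d,d],-1); t=c@X[:3,:3].T+X[:3,3]
bl=(hsv[...,0]>95)&(hsv[...,0]<120)&(hsv[...,1]>120)&(hsv[...,2]>60)&(d>0)
bl[:140]=0;bl[285:]=0;bl[:,:235]=0;bl[:,415:]=0
q=t[bl]*1000; print(np.percentile(q,[1,5,50,95,99],axis=0).round(1))
top=q[abs(q[:,2]-np.median(q[:,2]))<6]
A=np.c_[top[:,:2],np.ones(len(top))]; co=np.linalg.lstsq(A,top[:,2],rcond=None)[0]; print('plane slopes deg',np.degrees(co[:2]),co[2])
# edge along far end: per column first blue row
pts=[t[np.where(bl[:,x])[0][0],x]*1000 for x in range(250,400)]; pts=np.array(pts); f=np.polyfit(pts[:,1],pts[:,0],1); print('far edge x=',f)
for y0,dirn in((-42,0),(42,-1)):
  pp=np.array([t[y,np.where(bl[y])[0][dirn]]*1000 for y in range(155,225)]); print('side edge',np.polyfit(pp[:,0],pp[:,1],1))
or_=(hsv[...,0]<22)&(hsv[...,1]>150)&(hsv[...,2]>120)&(d>0); or_[:, :295]=0; or_[:,350:]=0; or_[:180]=0
o=t[or_]*1000; print('or',np.percentile(o,[2,50,98],axis=0).round(1))
# top / side
for n in("side",):
    P,D,mm=load(n,2); W=world(D,mm); Rm=Rot.from_quat(z['rot']).as_matrix(); tt=(W-z['pos'])@Rm*1000
    h=cv2.cvtColor(P,cv2.COLOR_RGB2HSV); s=(h[...,0]>95)&(h[...,0]<120)&(h[...,1]>100)&(h[...,2]>80)&(abs(tt).max(-1)<75)&(D>0)
    q=tt[s]; print(n,len(q),np.percentile(q,[2,50,98],axis=0).round(1)); g=q[abs(q[:,2]-35)<6]
    print(cv2.minAreaRect(g[:,:2].astype(np.float32))); A=np.c_[g[:,:2],np.ones(len(g))]; co=np.linalg.lstsq(A,g[:,2],rcond=None)[0]; print(np.degrees(co[:2]),co[2])
    o=(h[...,0]<20)&(h[...,1]>150)&(h[...,2]>120)&(abs(tt).max(-1)<60)&(D>0); print('or',np.percentile(tt[o],[2,50,98],axis=0).round(1))
E
```

```text
[[-21.2 -41.5  35. ]
 [ -8.7 -39.6  35.5]
 [ 28.7  -0.7  36.5]
 [ 49.5  39.1  37.7]
 [ 50.6  40.9  41.2]]
plane slopes deg [ 0.33894498 -0.01614665] 36.41589707498364
far edge x= [-2.57572364e-04  5.05531429e+01]
side edge [  0.42382718 -54.73854363]
side edge [-0.21815251 47.73091785]
or [[-25.8  -5.7  -4.8]
 [  3.8  -0.3  -3.4]
 [ 35.7   5.3  12.3]]
side 610 [[-50.3 -41.9  33.5]
 [-24.7 -11.5  35.5]
 [ 46.9  39.5  42.5]]
((-0.038303375244140625, -0.79998779296875), (83.92770385742188, 104.98072052001953), 89.48481750488281)
[-1.0184194  -0.64278979] 35.40455539380918
or [[-35.4  -6.4  -9. ]
 [-24.4  -2.2  -3.1]
 [ 12.6   4.9  12. ]]
```

```bash
sed -i 's/T(\[0,0,.045\]/T([0,0,.0457]/' h.py; python3 - <<'E'
from h import *
from workcell import r, command_gripper, optics
G=tool_in_plate(-1); Q=path()
p,q=tcp(plate(*Q[0]),G); r.reach(p+[0,0,.03],q)
p,q=tcp(plate(*Q[1]),G); r.move_straight(p,q,speed=.12)
s=r.read_state(); print(s['time_s'],s['grip_width'],s['contact_force'],s['torque'],s['eef_pos']-p)
for n in("top","side","wrist"):
    P,d=optics.get_image(n); cv2.imwrite(f"pics/{n}3.png",P[:,:,::-1]); np.savez(f"{n}3.npz",p=P,d=d,pos=s['eef_pos'],rot=s['eef_rot'])
b=cv2.imread('pics/side3.png')[120:340,180:420]; cv2.imwrite('pics/c3.png',cv2.resize(b,(640,587)))
# mixer + plate check
Pl=plate(*Q[1])
for n in("top","side"):
    P,D,m=load(n,3); W=world(D,m); h=cv2.cvtColor(P,cv2.COLOR_RGB2HSV)
    L=(W-Pl[:3,3])@Pl[:3,:3]*1000
    k=(h[...,0]>95)&(h[...,0]<120)&(h[...,1]>100)&(h[...,2]>60)&(D>0)&(abs(L[...,:2]).max(-1)<65)&(abs(L[...,2]-10)<8)
    q=L[k]; print(n,len(q)); 
    if len(q)>50:
        print(np.percentile(q,[2,50,98],axis=0).round(1)); A=np.c_[q[:,:2],np.ones(len(q))]; co=np.linalg.lstsq(A,q[:,2],rcond=None)[0]; print(np.degrees(co[:2]),co[2])
    P,D,m=load(n,0); W=world(D,m); L=(W-MX[:3,3])@MX[:3,:3]*1000
    for nm,c in(('lip',(abs(L[...,2]-27)<3)&(L[...,0]<-30)&(L[...,0]>-80)&(abs(L[...,1])<40)),('cons',(abs(L[...,2]-50)<3)&(L[...,0]>40)&(L[...,0]<110)&(abs(L[...,1])<40)),('wall',(abs(L[...,2]-12)<3)&(abs(L[...,0])<30)&(abs(L[...,1])<75)),('flr',(abs(L[...,2])<5)&(abs(L[...,0])<30)&(abs(L[...,1])<30))):
        q=L[c&(D>0)]; print(nm,len(q),np.percentile(q,[1,50,99],axis=0).round(1).tolist() if len(q) else '')
        if nm=='wall': print(np.percentile(q[q[:,1]<0],[1,99],axis=0)[:,1],np.percentile(q[q[:,1]>0],[1,99],axis=0)[:,1])
E
```

```text
8.15 0.010888142844492028 [-0.33059307 -0.94951761 -2.22595394] [0.40994343 0.07951595 0.04259185] [0.00060018 0.00017261 0.00054916]
top 525
[[  2.1 -41.6   5.7]
 [ 31.8  -6.9  10.6]
 [ 49.7  39.6  13.9]]
[-0.52925026 -0.37082369] 10.74442505343196
lip 344 [[-65.7, -39.2, 24.2], [-53.8, 0.5, 27.3], [-41.3, 39.0, 29.9]]
cons 531 [[54.2, -38.4, 47.3], [74.0, 2.2, 50.5], [97.4, 39.4, 52.9]]
wall 238 [[-29.2, -58.1, 9.3], [1.2, -46.8, 12.1], [29.3, 56.8, 14.9]]
[-58.22084325 -46.65339735] [45.4061648 56.9949116]
flr 634 [[-29.3, -29.4, -3.6], [-0.0, -0.2, 0.6], [29.4, 29.4, 4.2]]
side 929
[[-46.1 -41.8   3.8]
 [ 30.3 -11.2  10.9]
 [ 50.2  40.4  11.9]]
[-1.61478626  0.95857545] 10.39729315450904
lip 419 [[-66.6, -39.4, 24.5], [-51.7, -1.4, 27.1], [-40.4, 39.0, 29.3]]
cons 798 [[54.5, -38.9, 47.5], [81.4, 5.2, 50.4], [97.7, 39.5, 52.7]]
wall 302 [[-29.6, -57.0, 9.2], [-0.9, -46.9, 12.1], [29.3, 57.5, 14.3]]
[-57.1548484  -45.19024409] [46.67132034 57.82947491]
flr 523 [[-29.3, -29.2, -1.5], [-7.9, -0.4, 0.8], [11.6, 29.3, 2.7]]
```

View pics/c3.png

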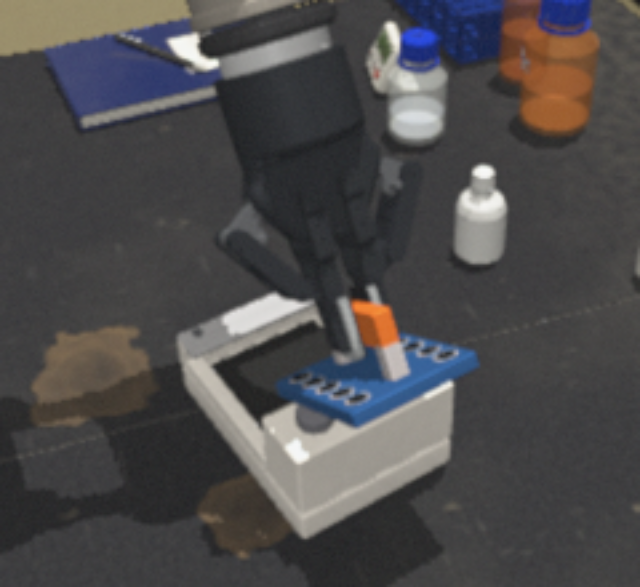

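View pics/wrist3.png

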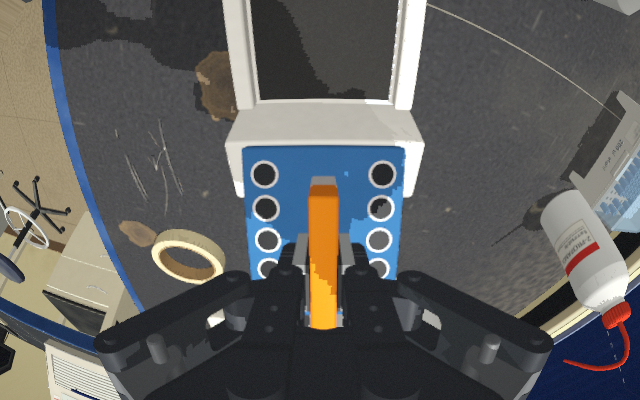

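The side view shows the plate tilted over the console, with its low end pointing into the nest. In the wrist view the plate (columns 243–404) is centred laterally on the nest (about 255–392, farther away). Both fixed cameras agree with the plan to about 1 mm, so I'm inserting.

```bash
python3 - <<'E'
from h import *
from workcell import r, command_gripper, optics
G=tool_in_plate(-1); Q=path()
p,q=tcp(plate(*Q[2]),G); print('stopped',r.move_straight(p,q,speed=.06,max_force=8))
s=r.read_state(); print(s['time_s'],s['grip_width'],s['contact_force'],s['torque'],s['eef_pos']-p)
for n in("top","side","wrist"):
    P,d=optics.get_image(n); cv2.imwrite(f"pics/{n}4.png",P[:,:,::-1]); np.savez(f"{n}4.npz",p=P,d=d,pos=s['eef_pos'],rot=s['eef_rot'])
b=cv2.imread('pics/side4.png')[170:330,220:380]; cv2.imwrite('pics/c4.png',cv2.resize(b,(560,560)))
E
```

```text
stopped False
10.2833 0.01072530666182886 [-0.4898872  -1.32263498 -2.30094676] [0.28118723 0.08269872 0.00304426] [ 9.45208797e-05 -2.46651657e-04  1.60401292e-04]
```

View pics/c4.png

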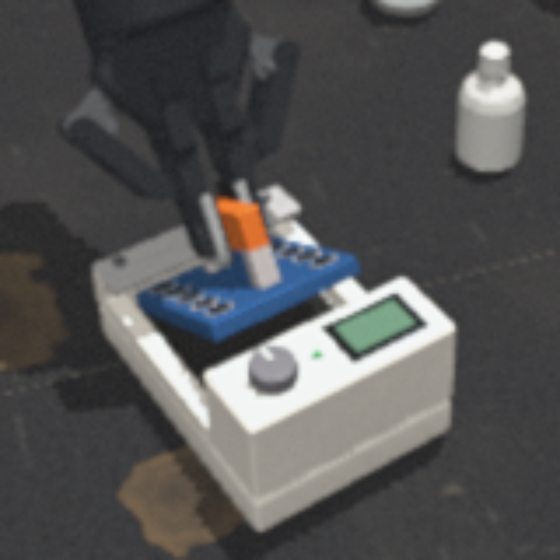

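View pics/wrist4.png

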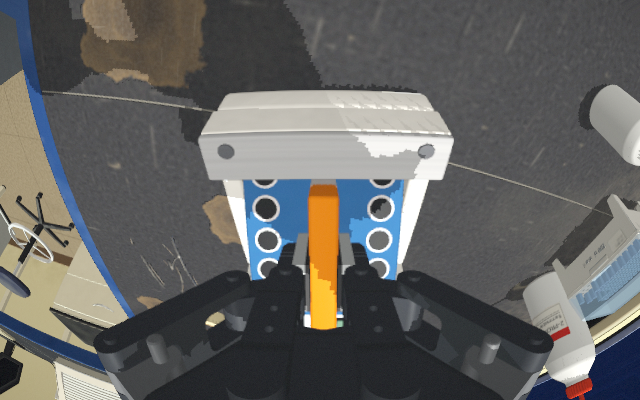

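The wrist view shows the lip (rows 135–180) covering the plate's end, and the plate (columns 245–405) centred between the side walls. There was no contact. Now I'll lower the console end.

```bash
python3 - <<'E'
from h import *
from workcell import r, command_gripper, optics
G=tool_in_plate(-1); Q=path()
def st(l):
    s=r.read_state(); print(l,round(s['time_s'],2),round(s['grip_width'],4),np.round(s['contact_force'],2),np.round(s['torque'],2),np.round(s['eef_pos'],4)); return s
for a,t in Q[3:]:
    p,q=tcp(plate(a,t),G); hit=r.move_straight(p,q,speed=.012,max_force=10); st((t,hit))
    if hit: break
if not hit:
    p2=p-[0,0,.006]; print(r.move_straight(p2,q,speed=.008,max_force=6)); s=st('down'); print((p-s['eef_pos'])*1000)
for n in("top","side","wrist"):
    P,d=optics.get_image(n); cv2.imwrite(f"pics/{n}5.png",P[:,:,::-1]); np.savez(f"{n}5.npz",p=P,d=d)
b=cv2.imread('pics/side5.png')[170:330,220:380]; cv2.imwrite('pics/c5.png',cv2.resize(b,(560,560)))
E
```

```text
(24.0, False) 11.1 0.0109 [ 0.08  0.62 -1.69] [0.34 0.07 0.01] [ 0.5472 -0.075   0.0945]
(19.0, False) 11.6 0.011 [-0.56  0.6  -2.56] [ 0.27  0.09 -0.03] [ 0.5479 -0.0782  0.0919]
(14.0, False) 12.13 0.0111 [ 0.2  -0.32 -1.65] [0.21 0.   0.02] [ 0.5488 -0.0814  0.0888]
(9.0, False) 12.69 0.011 [ 0.12 -0.08 -1.34] [0.14 0.06 0.02] [ 0.5497 -0.0848  0.0854]
(4.0, False) 13.28 0.0113 [-0.02  0.3  -1.82] [ 0.02  0.04 -0.03] [ 0.5506 -0.0883  0.0815]
(0.0, False) 13.79 0.0116 [ 0.42  0.3  -2.41] [ 0.02 -0.02 -0.03] [ 0.5513 -0.0911  0.0782]
True
down 14.25 0.0112 [-0.87 -0.15  5.84] [0.04 0.04 0.02] [ 0.5514 -0.0909  0.0756]
[-0.02795728 -0.16057476  2.5824001 ]
```

View pics/c5.png

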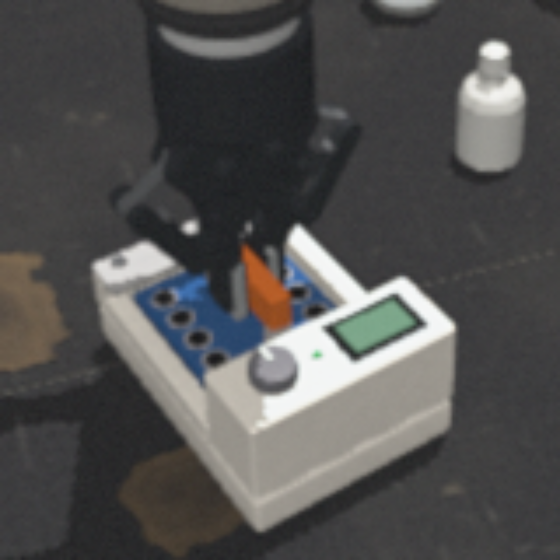

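View pics/wrist5.png

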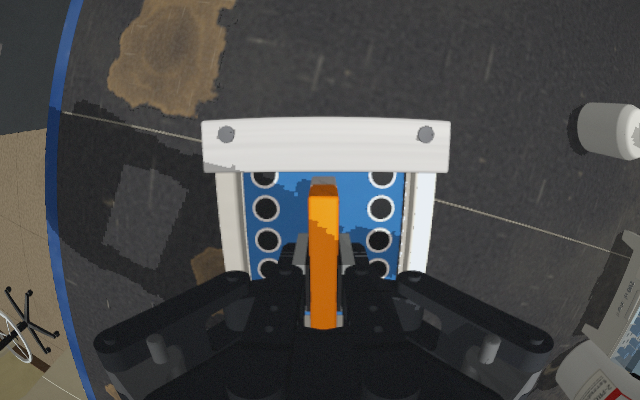

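It touched the floor at the expected height (2.58 mm against 2.5 mm planned) with almost no moment, and the pictures show the plate level between the walls. I'm releasing and retreating.

```bash
python3 - <<'E'
from h import *
from workcell import r, command_gripper, optics
s=r.read_state(); p=s['eef_pos'];q=s['eef_rot']
command_gripper(.045); r.hold(.2)
r.move_straight(p+[0,0,.13],q,speed=.12)
r.reach([.35,.15,.30],q)
for n in("top","side"):
    P,d=optics.get_image(n); cv2.imwrite(f"pics/{n}6.png",P[:,:,::-1]); np.savez(f"{n}6.npz",p=P,d=d)
s=r.read_state(); print(s['time_s'],s['grip_width'],s['contact_force'])
a=cv2.imread('pics/top6.png')[130:280,290:440];b=cv2.imread('pics/side6.png')[170:330,220:380]; cv2.imwrite('pics/c6.png',np.hstack([cv2.resize(a,(400,400)),cv2.resize(b,(400,400))]))
for n in("top","side"):
    P,D,m=load(n,6); W=world(D,m); h=cv2.cvtColor(P,cv2.COLOR_RGB2HSV); L=(W-MX[:3,3])@MX[:3,:3]*1000
    k=(h[...,0]>95)&(h[...,0]<120)&(h[...,1]>100)&(h[...,2]>50)&(D>0)&(abs(L[...,:2]).max(-1)<60)&(abs(L[...,2]-10)<10)
    q=L[k]; print(n,len(q),np.percentile(q,[2,50,98],axis=0).round(1).tolist()); q=q[abs(q[:,2]-10)<5];A=np.c_[q[:,:2],np.ones(len(q))]; co=np.linalg.lstsq(A,q[:,2],rcond=None)[0]; print(np.degrees(co[:2]),co[2])
    o=(h[...,0]<20)&(h[...,1]>150)&(h[...,2]>120)&(abs(L[...,:2]).max(-1)<50)&(L[...,2]>46)&(D>0); print('or',np.percentile(L[o],[2,50,98],axis=0).round(1).tolist())
    P0,_,_=load(n,0); print('bottle diff',[np.abs(P0[b:d,a:c].astype(int)-P[b:d,a:c]).mean().round(1) for a,b,c,d in ([(220,125,250,160),(302,143,324,168)] if n=="top" else [(322,130,352,178),(345,180,375,222)])])
E
```

```text
17.6083 0.04528946296520992 [-0.17811455  0.31860758  0.66843336]
top 590 [[-35.9, -41.2, 6.5], [8.3, -7.5, 10.1], [47.6, 39.0, 13.9]]
[ 0.02200801 -0.01737966] 10.157390666466636
or [[-34.1, -5.3, 48.9], [-5.1, -5.1, 49.6], [23.8, -4.9, 50.3]]
bottle diff [np.float64(0.4), np.float64(0.4)]
side 507 [[-49.8, -41.8, 8.4], [-12.3, -13.7, 10.3], [16.5, 40.0, 12.3]]
[0.23552905 0.00154407] 10.335414002740242
or [[-33.6, -6.4, 46.7], [2.7, -1.9, 50.0], [33.4, 4.7, 51.9]]
bottle diff [np.float64(2.1), np.float64(1.9)]
```

View pics/c6.png

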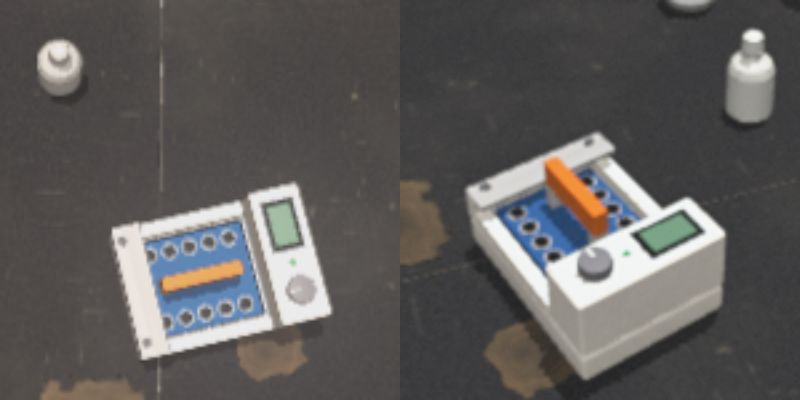

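The plate lies flat in the nest. Its top is 10.2 mm above the floor and its tilt is under 0.25°, with one end under the lip and both bottles unmoved. I'm handing the job in.

```bash
python3 -c "
from workcell import r
print(r.finish_job())"
```

```text
the job is handed in; nothing more can be done
None
```

The adapter plate is fitted flat in the mixer's nest and the job is handed in; the last clock reading was 17.6 s of the 48 s allowed. I gripped the plate by its orange handle and tilted it 29°. One short end went under the steel lip without contact. I lowered the other end in front of the console, holding on until the plate was level and touched the nest floor with about 6 N. Then I let go and moved the arm clear.

- **Fit:** after release, the top and side cameras put the plate's upper face 10.2–10.3 mm above the nest floor, against 10 mm nominal. Its tilt was under 0.25°.
- **Position:** the plate is centred in the nest to within about 1 mm.
- **Bottles:** both looked unmoved when compared with the first pictures.
- **Disagreements:** none of the checks failed. Camera readings differed from each other by about 1 mm. In the side camera, whose slope readings were the least exact, the tilt fits while the plate was in the gripper were off by 1 to 1.6°.

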